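True up a leaning upright with the try square

TASK

The upright on the aluminium assembly jig has worked loose and leans on its spring washer. Pull the steel try square straight up out of the tool stand, stand its stock flat on the jig's base plate near the middle of the upright's width, and push it into the corner until its underside sits on the plate and its back lies flat against the upright, which this straightens. Finish while still gripping the square and pressing it against both plate and upright, so that the upright is held square; leave everything else on the bench where it is.

Things in the scene. Friction and masses are not known exactly. Their poses are not given: they have to be found in the camera images.
- square: Steel try square, a rigid upright L, about 0.3 kg. Origin: bottom outer corner of the heel, mid-thickness. z up the blade, -y along the stock to its toe, x across. Stock: 80 long (y -80 to 0), 18 thick, 25 high. Blade: 36 wide (y -36 to 0), 8 thick, up to z 150. Its flat back is the plane y = 0, its underside z = 0. It starts standing on its stock in the stand's long slot.
- stand: Black tool stand, fixed; origin at the bottom under the middle of its long slot; z up, y along the slot, as the square's y within 2 degrees. Slot 92 long (y -46 to 46), 24 wide, floor at z 6, walls 6 thick and up to z 66. Foot 90 x 160 x 6. A small well (24 x 20, centred at y -62) holds the marker.
- marker: A capped marker pen, 14 across and 120 tall, standing in the small well of the tool stand; origin at its foot. To be left there.
- jig: The assembly jig, fixed to the table; origin at the centre of its underside, z up, y pointing towards the upright. It carries the deck and the upright.
- deck: The jig's aluminium base plate, 120 (x) x 220 (y) x 12, level, fixed, with the jig's axes; origin at the centre of its underside, 8 above the table; its top is 20 above the table.
- corner (a point): Inside corner of the jig: on the plate's top where the foot of the upright's front face meets it, mid-width of the upright; 50 from the jig's origin along the jig's y, 20 above the table. Axes as the jig's: the front face looks to -y, so the square is pushed in along +y, its own y along the jig's y.
- post (a joint): Lean of the aluminium upright (rad): 0 is vertical, positive leans over the plate (to the jig's -y); starts at 4 to 6 degrees. The upright is 40 x 40, 80 tall, 0.3 kg, hinged along the foot of its front face (through point corner) on a spring that keeps it leaning: about 3 N at its top holds it vertical, and it leans again if let go; it stops a little past vertical (-0.04).
- module_a: Bystander: a black module box 60 x 90 x 42 (mm); origin at the centre of its underside. To be left where it is.
- module_b: Bystander: a second black module box 60 x 90 x 42 (mm); origin at the centre of its underside. To be left where it is.
- tape: Bystander: a roll of clear tape 60 across, 19 high (mm); origin at the centre of its underside. To be left where it is.
- bitcase: Bystander: a grey bit case 85 x 45 x 22 (mm); origin at the centre of its underside. To be left where it is.
- meter: Bystander: an orange and black hand meter 75 x 150 x 38 (mm); origin at the centre of its underside. To be left where it is.
Things that resemble listed ones, but are neither listed nor needed, are in the scene too. There is more than one size of the square; the one meant has the size given above. Leave any yellow look-alike of the stand alone.

How it is judged:
By the outcome, as a careful person would: the job done as asked, in the order asked, and still so for the second after the job is handed in, while the arm keeps its last pose, push and grip.
It also fails if it takes over 48 s, if anything falls off the work surface, if the arm or the gripper's body presses on something with over 40 N, if the wrist force passes 120 N, or if a joint passes its speed limit or range.

ROBOT

A 7-joint arm with a two-finger parallel gripper is mounted at the origin on the work surface. World frame = base frame: x ahead of the robot, y to its left, z up, the work surface at z = 0. Lengths are in m, angles in rad, forces in N, time in s.
With the tool pointing down it reaches from about 0.35 to 0.9 m from the base axis. Payload 7.2 kg.
Tool frame: the origin (TCP) lies between the finger pads; the fingertips stand 22 mm ahead of it and the grasp point (between the pads) lies 3 mm ahead of it; z points along the fingers, y is the line along which they close (so a half turn about z gives the same grasp; the last joint's range is limited). The gripper opens to 88 mm and grips with 3 to 60 N. Pads are 20 mm wide; open, the fingers measure 115 mm over their backs; the gripper's body (75 mm by 178 mm) begins 61 mm behind the grasp point.
Start: joints at [-1.341, 0.411, -0.013, 1.596, 0.006, 1.134, -0.082], TCP at [0.183, 0.597, 0.245] pointing down, gripper open.
Joint ranges: [-2.95, 2.95], [-0.29, 1.99], [-1.47, 1.44], [0.14, 2.54], [-1.03, 4.17], [0.13, 1.85], [-2.86, 2.86]. Speed limits (rad/s): [2.39, 2.39, 3.01, 3.01, 3.14, 3.14, 3.14].

INTERFACE

Orientations are given as a rotation vector (axis times angle).
In Python, from station import manip gives the robot as it stands.
- The arm moves only by the tool send_rows, never from a script. Its argument "plan" is a list that holds one entry, the list of rows, each a list of 4 numbers: the shift along the tool's x, y, z normalised to -1 to 1, where 1 is 0.1 m, then the turn about the tool's z normalised to -1 to 1, where 1 is 90 degrees. In form: [[[dx, dy, dz, yaw], ...]]. A call has 1 to 20 rows; each row is the pose to reach, as a shift and turn from the pose commanded when the call began, along the tool's axes at that moment; what a row does not reach only later rows make up. A row lasts 1/12 s, in which the tool goes at most 41.7 mm and 7.16 degrees, less where a joint would pass 70% of its speed; a pose out of reach is approached as far as the arm can. A call with a number of a shift or a turn outside -1 to 1 is refused whole. A call with a gripper value outside its range is refused whole. "grip" is the closure, from 0 (fully open) to 1 (shut), set as the call begins (left out, the last holds). The fingers move at their own pace and stop on an object; the grip force is fixed at half the most. Time passes only in rows, so rows that repeat a pose let the fingers close. It gives the time, the measured TCP pose, the force, the opening and the grip force at its end, in the units of the state.
- manip.read_state(): the state, without advancing time (a new reading comes with each control period).
- manip.capture(name): name is "side" or "top"; returns a dict with "color" (384x512x3 uint8, blue, green, red), "z_map" (384x512 float32, m along the optical axis (not along the pixel's ray), 0 where there is no reading), "intrinsics" (3x3 intrinsics, pixels), "R" (3x3) and "t" (3): a world point X has camera coordinates R X + t. Camera axes: x right, y down, z forward; pixel columns grow to the right and rows downward; lengths in m; the calibration is good to about 2 mm. A picture is of the moment at which its call begins.
- manip.hand_in(): hands the job in; it is judged then, once.
Trained networks look in the newest picture that a camera, given by its name, has taken for a name from the list of things; names that differ only in an ending like _2 or _b are one class to them, and where a whole thing is asked for, a point or a joint stands for the part that bears it (a point fixed in the world has none). Each returns a list of dicts, best first, with "p" (0 to 1); they miss things now and then, are a little off and sometimes report something else, mostly with a low value. They report only what shows in the picture. A call takes as long as a camera call. They do not tell look-alikes from the thing itself.
- manip.search_frame(camera, label): "extent" ([centre column, centre row, width, height] as shares, 0 to 1, of the picture: columns of its width, rows of its height, round what is visible of it).
- manip.cut_out(camera, label): "region" (384x512 bool, what is visible of it) and "extent" ([centre column, centre row, width, height] as shares, 0 to 1, of the picture: columns of its width, rows of its height, round what is visible of it).
The state is a dict: "t": time; "q": joint angles; "joint_vel": joint speeds; "joint_efforts": joint torques, N m; "tcp_pos": TCP position; "eef_rot": TCP orientation; "contact_force": force on the tool from outside, world axes, zero at the start; "moment": the same for the moment, N m; "finger_gap": finger opening in m; "grasp_force": force on a finger pad.
Only numpy, scipy, OpenCV 4.12 (cv2) and the standard library are available. Lean on these libraries where they do the work, as an engineer would, in place of code of your own. Each camera call takes 0.05 s, during which the arm holds its last target. There are 200 camera calls.

## Working session

There is one attempt and no reset: what is moved stays moved. The work goes in short steps, Python scripts to look and compute and a tool call to move; the robot and the scene stay as the last step left them, time stands still between calls to the robot, and variables do not carry over. Pictures are saved under pics/ and viewed, at most 10 in all, crops included, and the job is handed in when it is done.

Besides the shell and the picture viewer there is one more tool, called after "Call:" as name(argument=value, ...), one argument or row to a line, values as JSON. send_rows: Moves the arm, as the interface text tells. Scaled input: -1 to 1 covers 0.1 m each way for a shift and 90 degrees each way for a turn. Its arguments: {"type":"object","properties":{"plan":{"type":"array"},"grip":{"type":"number"}},"required":["plan"]}

```bash
mkdir -p pics; ls
cat > h.py <<'E'
import numpy as np, cv2
from station import manip
def cloud(c):
    z=c["z_map"];K=c["intrinsics"];v,u=np.mgrid[:z.shape[0],:z.shape[1]]
    P=np.stack([(u-K[0,2])/K[0,0]*z,(v-K[1,2])/K[1,1]*z,z],-1)
    W=(P-np.array(c["t"]))@np.array(c["R"]); W[z==0]=np.nan
    return W
E
python3 - <<'E'
from h import *
for n in("top","side"):
    c=manip.capture(n);cv2.imwrite(f"pics/{n}0.png",c["color"]);np.savez(f"{n}0.npz",**c)
    print(n,-np.array(c["R"]).T@c["t"],c["intrinsics"][0,0])
    W=cloud(c)
    for l in("square","stand","deck","post","marker","jig"):
        for d in manip.cut_out(n,l)[:3]:
            e=np.array(d["extent"])*[512,384,512,384]
            w=W[d["region"]]
            print(l,round(d["p"],2),e.round(),np.nanmedian(w,0).round(3),np.nanpercentile(w,98,axis=0).round(3),np.nanpercentile(w,2,axis=0).round(3))
s=manip.read_state();print(s)
E
```

```text
pics
top [0.4329255  0.04881152 1.10056631] 449.4576732450832
square 0.84 [182. 207.  45.  15.] [0.534 0.215 0.049] [0.549 0.245 0.156] [0.526 0.17  0.026]
square 0.7 [ 99. 195.  39.  61.] [0.572 0.393 0.075] [0.609 0.404 0.213] [0.5   0.375 0.003]
stand 0.96 [199. 288.  74.  54.] [0.356 0.183 0.006] [0.408 0.259 0.067] [0.301 0.107 0.001]
stand 0.76 [194. 208.  64.  47.] [0.53  0.187 0.006] [0.592 0.271 0.067] [ 0.487  0.118 -0.001]
deck 0.72 [370. 218. 101.  76.] [ 0.519 -0.239  0.019] [ 0.601 -0.122  0.033] [ 0.449 -0.333  0.015]
deck 0.51 [369. 219.  99.  72.] [ 0.525 -0.227  0.019] [ 0.601 -0.121  0.102] [ 0.451 -0.332  0.015]
post 0.92 [349. 207.  27.  25.] [ 0.545 -0.16   0.099] [ 0.57  -0.14   0.105] [ 0.524 -0.188  0.03 ]
marker 0.39 [210. 203.   4.   9.] [0.546 0.145 0.121] [0.553 0.15  0.127] [0.544 0.141 0.051]
jig 0.91 [368. 219.  97.  73.] [ 0.524 -0.227  0.019] [ 0.601 -0.12   0.102] [ 0.451 -0.331  0.015]
side [ 0.215689   -0.80921844  0.59629801] 443.2554675313811
stand 0.91 [218. 182.  52.  44.] [0.529 0.161 0.026] [0.586 0.252 0.068] [0.495 0.117 0.005]
stand 0.58 
[... 603 characters left out ...]
4118945,  0.41101336, -0.0127244 ,  1.59623854,  0.00559621,
        1.13431743, -0.08221421]), 'joint_vel': array([ 1.76514256e-03, -5.78330621e-04,  7.44483706e-04,  4.13195877e-04,
        1.07617616e-03, -7.04166681e-04, -4.22737334e-05]), 'joint_efforts': array([-1.14211616e-04, -5.87561917e+01,  6.40118737e-01, -2.91333461e+01,
       -5.38541260e-02,  1.04726580e-02,  3.98839097e-05]), 'tcp_pos': array([0.18338172, 0.59746963, 0.24469157]), 'eef_rot': array([-4.66040988e-01, -3.10682460e+00, -9.37542030e-05]), 'contact_force': array([-0.4136387 , -0.22918777, -0.14981296]), 'moment': array([-0.01415816,  0.00275599,  0.00129196]), 'grasp_force': 0.0, 'finger_gap': 0.08789337813816557}
```

View pictures.

View pics/top0.png

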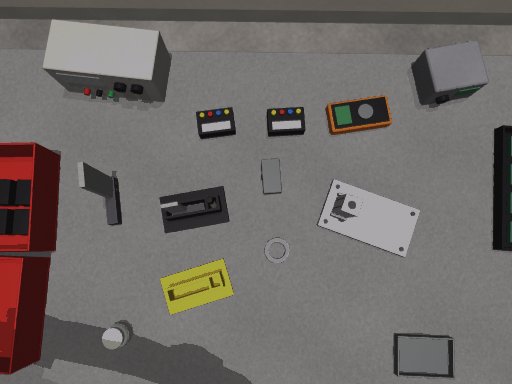

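View pics/side0.png

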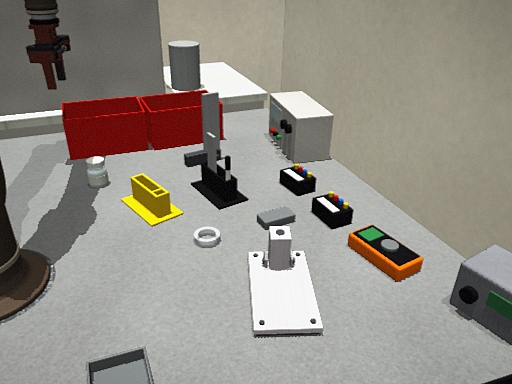

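The top view shows the black stand with the square at (195,208), blade at the left end (168,204), the marker at (211,203), the yellow look-alike stand at (197,287), the larger square at (100,190), and the jig at (369,218) with its upright at (349,207). The side view agrees: the black stand is at (218,182) and the upright at (280,248).

Run:
```python
from h import *
def rect(P,n):
    r=cv2.minAreaRect((P[:,:2]*1000).astype(np.float32));print(n,len(P),np.round(r[0],1),np.round(r[1],1),round(r[2],1),'box',cv2.boxPoints(r).round(0).tolist(), 'z',np.percentile(P[:,2],[5,50,95]).round(4))
def sel(W,lo,hi):
    P=W.reshape(-1,3);return P[np.all((P>lo)&(P<hi),1)]
for n in("top","side"):
    W=cloud(dict(np.load(f"{n}0.npz")));print(n)
    rect(sel(W,[.48,.2,.08],[.6,.29,.17]),'blade>80')
    rect(sel(W,[.48,.2,.15],[.6,.29,.17]),'bladetop')
    rect(sel(W,[.48,.1,.061],[.6,.29,.07]),'standtop')
    rect(sel(W,[.48,.1,.003],[.6,.29,.009]),'foot')
    rect(sel(W,[.48,.1,.115],[.6,.17,.135]),'marker')
    rect(sel(W,[.4,-.4,.014],[.65,-.08,.028]),'deck')
    P=sel(W,[.45,-.25,.035],[.65,-.08,.12]);rect(P,'post');rect(P[P[:,2]>.095],'posttop')
```

```text
top
blade>80 155 [533.1 229.6] [ 9. 37.] 12.4 box [[525.0, 247.0], [533.0, 211.0], [541.0, 212.0], [533.0, 249.0]] z [0.086  0.1438 0.1563]
bladetop 69 [533.5 229.2] [ 8.3 34.8] 11.9 box [[526.0, 245.0], [533.0, 211.0], [541.0, 213.0], [534.0, 247.0]] z [0.152  0.1547 0.1567]
standtop 330 [539.7 195.6] [ 36.5 130. ] 11.4 box [[509.0, 256.0], [535.0, 128.0], [570.0, 135.0], [545.0, 263.0]] z [0.0621 0.0648 0.0679]
foot 1120 [540.  193.6] [118.3 186.1] 0.9 box [[479.0, 286.0], [482.0, 100.0], [601.0, 101.0], [598.0, 288.0]] z [0.0032 0.0052 0.0081]
marker 36 [550.1 147.4] [13.  12.4] 46.2 box [[541.0, 147.0], [550.0, 138.0], [559.0, 148.0], [550.0, 156.0]] z [0.1207 0.1252 0.1273]
deck 3944 [ 526.1 -227. ] [220.3 120.6] 70.8 box [[433.0, -311.0], [547.0, -351.0], [619.0, -143.0], [505.0, -103.0]] z [0.0158 0.0191 0.0226]
post 568 [ 545.8 -163.6] [48.2 61.5] 71.0 box [[509.0, -176.0], [567.0, -196.0], [583.0, -151.0], [525.0, -131.0]] z [0.0382 0.0979 0.1041]
posttop 326 [ 546.9 -167.9] [40.2 41.8] 71.7 box [[521.0, -180.0], [560.0, -194.0], [573.0, -155.0], [533.0, -142.0]] z [0.0971 0
[... 430 characters left out ...]
85]
foot 486 [540.1 195.2] [186.6 118.7] 89.9 box [[481.0, 102.0], [599.0, 102.0], [600.0, 288.0], [481.0, 289.0]] z [0.0035 0.0069 0.0086]
marker 36 [550.1 144.3] [10.9 12.6] 86.3 box [[543.0, 139.0], [556.0, 138.0], [557.0, 149.0], [544.0, 150.0]] z [0.116  0.1229 0.1283]
deck 4639 [ 526.5 -228. ] [224.  120.2] 70.6 box [[433.0, -314.0], [546.0, -354.0], [620.0, -142.0], [507.0, -102.0]] z [0.019  0.0211 0.023 ]
post 909 [ 547.4 -167.9] [49.1 63.7] 70.6 box [[509.0, -180.0], [569.0, -202.0], [586.0, -155.0], [526.0, -134.0]] z [0.0387 0.0792 0.1041]
posttop 312 [ 546.6 -170.6] [43.2 40.6] 71.2 box [[520.0, -185.0], [559.0, -198.0], [573.0, -157.0], [534.0, -144.0]] z [0.097  0.1024 0.1049]
```

Call:
send_rows(
  plan=[
    [[-0.88, -0.5, -0.1, 0], [-0.88, -0.5, -0.1, 0], [-0.88, -0.5, -0.1, 0], [-0.88, -0.5, -0.1, 0]],
  ],
  grip=0,
)

```text
t: 1.03
tcp_pos: [0.2578, 0.5204, 0.2556]
eef_rot: [0.477, 3.103, -0.0]
contact_force: [0.5, -0.4, 0.6]
finger_gap: 0.0876
grasp_force: 0.0
```

Call:
send_rows(
  plan=[
    [[-0.88, -0.5, -0.1, 0], [-0.88, -0.5, -0.1, 0], [-0.88, -0.5, -0.1, 0], [-0.88, -0.5, -0.1, 0]],
  ],
)

```text
t: 1.37
tcp_pos: [0.3262, 0.4471, 0.2655]
eef_rot: [0.476, 3.103, 0.0]
contact_force: [0.7, 0.0, 0.0]
finger_gap: 0.0877
grasp_force: 0.0
```

Call:
send_rows(
  plan=[
    [[-0.88, -0.5, 0, 0], [-0.88, -0.5, 0, 0], [-0.88, -0.5, 0, 0], [-0.88, -0.5, 0, 0]],
  ],
)

```text
t: 1.7
tcp_pos: [0.3946, 0.3739, 0.2648]
eef_rot: [0.474, 3.104, -0.001]
contact_force: [-0.6, 0.2, 0.1]
finger_gap: 0.0877
grasp_force: 0.0
```

Call:
send_rows(
  plan=[
    [[-0.88, -0.5, 0, 0.68], [-0.88, -0.5, 0, 0.68], [-0.88, -0.5, 0, 0.68], [-0.88, -0.5, 0, 0.68], [-0.88, -0.5, 0, 0.68], [-0.88, -0.5, 0, 0.68], [-0.88, -0.5, 0, 0.68], [-0.88, -0.5, 0, 0.68], [-0.88, -0.5, 0, 0.68], [-0.88, -0.5, 0, 0.68], [-0.88, -0.5, 0, 0.68]],
  ],
)

```text
t: 2.62
tcp_pos: [0.4602, 0.3049, 0.2645]
eef_rot: [-1.976, -2.441, -0.0]
contact_force: [-0.2, -0.3, -0.5]
finger_gap: 0.0878
grasp_force: 0.0
```

Call:
send_rows(
  plan=[
    [[-0.9, 0.56, 0, 0], [-0.9, 0.56, 0, 0], [-0.9, 0.56, 0, 0], [-0.9, 0.56, 0, 0], [-0.9, 0.56, 0.6, 0], [-0.9, 0.56, 0.6, 0], [-0.9, 0.56, 0.6, 0]],
  ],
)

```text
t: 3.2
tcp_pos: [0.5314, 0.2268, 0.2005]
eef_rot: [-1.976, -2.438, 0.01]
contact_force: [-0.9, 0.4, -0.7]
finger_gap: 0.0878
grasp_force: 0.0
```

Run:
```python
from h import *
s=manip.read_state();print(s['tcp_pos'],s['eef_rot'])
a=manip.capture("side")["color"];cv2.imwrite("pics/side1.png",cv2.resize(a[80:230,130:330],(800,600)))
```

```text
[0.5314255  0.22678625 0.20049324] [-1.97631379 -2.43775265  0.00979051]
```

View pics/side1.png

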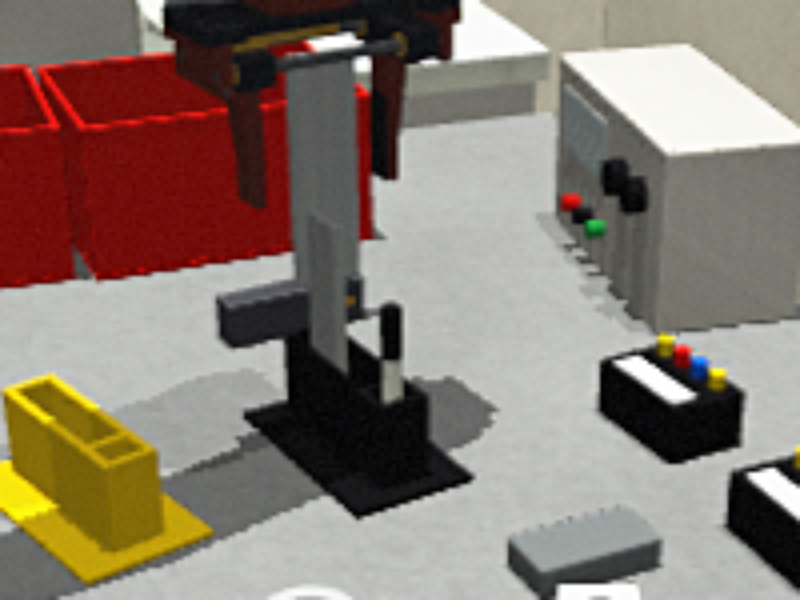

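The fingers, at (250,200) and (390,170), straddle the small square's blade at (330,290), and the marker at (390,350) is clear. I'm descending now.

Call:
send_rows(
  plan=[
    [[0.01, 0.02, 0.4, 0], [0.01, 0.02, 0.8, 0], [0.01, 0.02, 0.89, 0], [0.01, 0.02, 0.89, 0], [0.01, 0.02, 0.89, 0], [0.01, 0.02, 0.89, 0]],
  ],
)

```text
t: 3.75
tcp_pos: [0.5377, 0.2285, 0.1183]
eef_rot: [1.981, 2.436, 0.005]
contact_force: [0.3, 0.9, 0.3]
finger_gap: 0.0878
grasp_force: 0.0
```

Call:
send_rows(
  plan=[
    [[0, 0, 0, 0], [0, 0, 0, 0], [0, 0, 0, 0], [0, 0, 0, 0], [0, 0, 0, 0], [0, 0, 0, 0], [0, 0, 0, 0], [0, 0, 0, 0]],
  ],
  grip=1,
)

```text
t: 4.42
tcp_pos: [0.5361, 0.2276, 0.1156]
eef_rot: [-1.983, -2.437, 0.0]
contact_force: [0.2, -0.0, -0.1]
finger_gap: 0.0384
grasp_force: 0.0
```

Call:
send_rows(
  plan=[
    [[0, 0, 0, 0], [0, 0, 0, 0], [0, 0, 0, 0], [0, 0, 0, 0], [0, 0, 0, 0], [0, 0, 0, 0], [0, 0, 0, 0], [0, 0, 0, 0], [0, 0, 0, 0], [0, 0, 0, 0]],
  ],
)

```text
t: 5.25
tcp_pos: [0.536, 0.2277, 0.1156]
eef_rot: [-1.983, -2.437, 0.0]
contact_force: [0.0, 0.6, 0.0]
finger_gap: 0.0077
grasp_force: 30.0
```

Call:
send_rows(
  plan=[
    [[0, 0, -0.1, 0], [0, 0, -0.2, 0], [0, 0, -0.3, 0], [0, 0, -0.4, 0], [0, 0, -0.5, 0], [0, 0, -0.6, 0], [0, 0, -0.7, 0], [0, 0, -0.8, 0], [0, 0, -0.9, 0], [0, 0, -1, 0], [0, 0, -1, 0]],
  ],
)

```text
t: 6.17
tcp_pos: [0.5371, 0.228, 0.2181]
eef_rot: [1.982, 2.436, 0.005]
contact_force: [0.7, 0.7, -3.4]
finger_gap: 0.0081
grasp_force: 30.0
```

Call:
send_rows(
  plan=[
    [[0, 0, -0.1, 0], [0, 0, -0.2, 0], [0, 0, -0.3, 0], [0, 0, -0.4, 0], [0, 0, -0.5, 0], [0, 0, -0.55, 0], [0, 0, -0.55, 0]],
  ],
)

```text
t: 6.75
tcp_pos: [0.5368, 0.2279, 0.2723]
eef_rot: [1.982, 2.436, 0.004]
contact_force: [0.5, 0.1, -3.9]
finger_gap: 0.0078
grasp_force: 30.0
```

Run:
```python
from h import *
s=manip.read_state();print(s['tcp_pos'],s['eef_rot'],s['finger_gap'],s['contact_force'])
c=manip.capture("side");a=c["color"];W=cloud(c);np.savez("side2.npz",**c)
cv2.imwrite("pics/side2.png",cv2.resize(a[60:240,120:360],(800,600)))
```

```text
[0.53676315 0.22790447 0.27229899] [1.98220218 2.43630613 0.00370931] 0.007818713026451152 [ 0.53828521  0.11972549 -3.94328028]
```

View pics/side2.png

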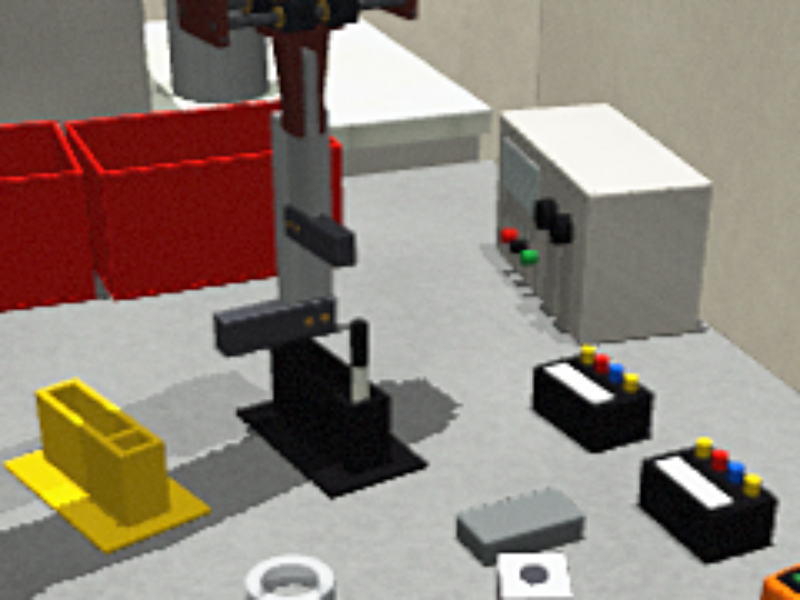

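The square came straight up out of the slot: its stock is at (320,235), and the stand and marker at (360,350) are undisturbed. I'm carrying it over to the jig.

Call:
send_rows(
  plan=[
    [[-0.12, -0.03, 0, 0], [-0.34, -0.08, 0, 0], [-0.6, -0.14, 0, 0], [-0.88, -0.2, 0, 0]],
  ],
)

```text
t: 7.13
tcp_pos: [0.5336, 0.1361, 0.2697]
eef_rot: [-1.981, -2.438, 0.002]
contact_force: [0.5, -0.3, -3.7]
finger_gap: 0.0077
grasp_force: 30.0
```

Call:
send_rows(
  plan=[
    [[-0.28, -0.07, 0, 0], [-0.58, -0.14, 0, 0], [-0.88, -0.2, 0, 0]],
  ],
)

```text
t: 7.38
tcp_pos: [0.5317, 0.0448, 0.27]
eef_rot: [-1.983, -2.436, 0.002]
contact_force: [0.6, -0.2, -3.7]
finger_gap: 0.0078
grasp_force: 30.0
```

Call:
send_rows(
  plan=[
    [[-0.28, -0.07, 0, 0], [-0.58, -0.14, 0, 0], [-0.88, -0.2, 0, 0]],
  ],
)

```text
t: 7.63
tcp_pos: [0.5298, -0.0454, 0.2701]
eef_rot: [-1.983, -2.436, 0.001]
contact_force: [0.3, -0.6, -3.6]
finger_gap: 0.008
grasp_force: 30.0
```

Call:
send_rows(
  plan=[
    [[-0.28, -0.07, 0, 0], [-0.54, -0.13, 0, 0], [-0.74, -0.18, 0, 0], [-0.88, -0.2, 0, 0.06], [-0.88, -0.2, 0, 0.12], [-0.88, -0.2, 0, 0.18], [-0.88, -0.2, 0, 0.24], [-0.88, -0.2, 0, 0.3], [-0.88, -0.2, 0, 0.35], [-0.88, -0.2, 0, 0.35], [-0.88, -0.2, 0, 0.35]],
  ],
)

```text
t: 8.55
tcp_pos: [0.5287, -0.1337, 0.2701]
eef_rot: [-2.567, -1.81, 0.002]
contact_force: [0.2, 0.2, -3.6]
finger_gap: 0.0082
grasp_force: 30.0
```

Call:
send_rows(
  plan=[
    [[-0.28, 0.1, 0, 0], [-0.56, 0.2, 0, 0], [-0.84, 0.29, 0, 0], [-0.84, 0.29, 0, 0], [-0.84, 0.29, 0, 0], [-0.84, 0.29, 0.3, 0], [-0.84, 0.29, 0.6, 0], [-0.84, 0.29, 0.9, 0], [-0.84, 0.29, 0.9, 0], [-0.84, 0.29, 0.9, 0], [-0.84, 0.29, 0.9, 0]],
  ],
)

```text
t: 9.47
tcp_pos: [0.5291, -0.222, 0.182]
eef_rot: [2.568, 1.808, 0.001]
contact_force: [-0.4, -1.1, -3.6]
finger_gap: 0.008
grasp_force: 30.0
```

Run:
```python
from h import *
s=manip.read_state();T=s['tcp_pos'];print(T,s['eef_rot'],s['finger_gap'],s['contact_force'])
jy=np.array([np.cos(np.radians(70.7)),np.sin(np.radians(70.7))]);jx=np.array([jy[1],-jy[0]]);C=np.array([.5428,-.1803])
ims=[]
for n in("top","side"):
    c=manip.capture(n);a=c["color"];np.savez(f"{n}3.npz",**c)
    W=cloud(c).reshape(-1,3);W=W[np.isfinite(W[:,0])]
    X=np.c_[(W[:,:2]-C)@jx,(W[:,:2]-C)@jy,W[:,2]]*1000
    print(n,'tcp in corner frame',(T[:2]-C)@jx*1000,(T[:2]-C)@jy*1000)
    for z0 in range(28,125,8):
        m=(X[:,2]>z0)&(X[:,2]<z0+8)&(abs(X[:,0])<35)&(X[:,1]>-130)&(X[:,1]<-12);
        if m.sum()>4:print(z0,m.sum(),np.percentile(X[m],[3,97],axis=0)[:,:2].round(1).tolist(),X[m,2].min().round(1))
    ims.append(a)
cv2.imwrite("pics/s3.png",cv2.resize(np.hstack([ims[0][150:300,290:440],ims[1][170:320,210:360]]),(800,400)))
```

```text
[ 0.52909394 -0.22198539  0.18203355] [2.56764741e+00 1.80845346e+00 1.32302728e-03] 0.008049835448951095 [-0.44812906 -1.07987281 -3.61159821]
top tcp in corner frame 0.8418323653179363 -43.87275619175238
68 7 [[-9.2, -48.3], [6.2, -23.4]] 70.5
76 13 [[-9.2, -61.4], [4.1, -23.7]] 76.1
84 14 [[-9.5, -48.0], [8.0, -23.4]] 84.6
92 43 [[-9.1, -58.5], [7.2, -23.4]] 92.0
100 9 [[-7.3, -38.5], [1.6, -23.9]] 100.0
108 6 [[-4.3, -35.0], [2.8, -23.7]] 109.5
116 6 [[-4.6, -35.1], [0.1, -24.0]] 117.0
124 8 [[-4.2, -33.2], [2.2, -23.1]] 124.2
side tcp in corner frame 0.8418323653179363 -43.87275619175238
68 7 [[-8.0, -104.4], [8.1, -62.3]] 73.5
76 53 [[-8.3, -105.9], [8.3, -38.1]] 76.0
84 61 [[-8.3, -105.6], [7.9, -35.5]] 84.1
92 230 [[-8.2, -104.9], [9.2, -32.3]] 92.1
100 44 [[-7.4, -103.5], [9.0, -33.5]] 100.0
108 27 [[-3.2, -62.1], [4.8, -29.8]] 108.6
116 27 [[-3.2, -60.9], [4.4, -26.9]] 116.1
124 23 [[-3.4, -62.7], [3.8, -35.1]] 124.4
```

View pics/s3.png

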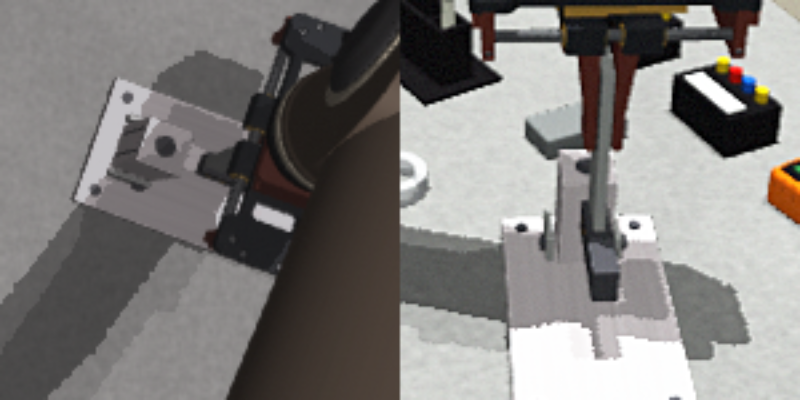

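Top view (left) and side view (right): the square hangs over the plate, stock at (605,275), in front of the upright at (575,190). Its back is about 24 mm short of the corner, and it is centred to within 1 mm. I'm lowering it to just above the plate, then touching down gently.

Call:
send_rows(
  plan=[
    [[0, 0, 0.15, -0.005], [0, 0, 0.3, -0.005], [0, 0, 0.4, -0.005], [0, 0, 0.48, -0.005], [0, 0, 0.48, -0.005], [0, 0, 0.48, -0.005], [0, 0, 0.48, -0.005]],
  ],
)

```text
t: 10.15
tcp_pos: [0.5288, -0.2225, 0.1334]
eef_rot: [2.562, 1.817, 0.001]
contact_force: [1.4, -0.4, -2.9]
finger_gap: 0.0078
grasp_force: 30.0
```

Call:
send_rows(
  plan=[
    [[0, 0, 0.01, 0], [0, 0, 0.02, 0], [0, 0, 0.03, 0], [0, 0, 0.03, 0], [0, 0, 0.03, 0]],
  ],
)

```text
t: 10.57
tcp_pos: [0.5283, -0.2221, 0.1297]
eef_rot: [-2.563, -1.817, -0.0]
contact_force: [0.3, -0.2, -3.1]
finger_gap: 0.0079
grasp_force: 30.0
```

Call:
send_rows(
  plan=[
    [[0, 0, 0.01, 0], [0, 0, 0.02, 0], [0, 0, 0.02, 0], [0, 0, 0.02, 0]],
  ],
)

```text
t: 10.9
tcp_pos: [0.5284, -0.2221, 0.1295]
eef_rot: [-2.562, -1.817, -0.002]
contact_force: [-4.9, 3.7, 17.2]
finger_gap: 0.0076
grasp_force: 30.0
```

Call:
send_rows(
  plan=[
    [[0, 0, -0.015, 0], [0.03, 0, -0.015, 0], [0.06, 0, -0.015, 0], [0.09, 0, -0.015, 0], [0.12, 0, -0.015, 0], [0.15, 0, -0.015, 0], [0.15, 0, -0.015, 0]],
  ],
)

```text
t: 11.48
tcp_pos: [0.534, -0.2083, 0.1296]
eef_rot: [2.561, 1.816, 0.0]
contact_force: [-1.1, -3.5, 4.8]
finger_gap: 0.0079
grasp_force: 30.0
```

Call:
send_rows(
  plan=[
    [[0.02, 0, 0, 0], [0.04, 0, 0, 0], [0.06, 0, 0, 0], [0.07, 0, 0, 0], [0.07, 0, 0, 0], [0.07, 0, 0, 0]],
  ],
)

```text
t: 11.98
tcp_pos: [0.5359, -0.2025, 0.1296]
eef_rot: [2.561, 1.815, -0.0]
contact_force: [-1.0, -6.8, 5.4]
finger_gap: 0.0079
grasp_force: 30.0
```

Call:
send_rows(
  plan=[
    [[0.01, 0, 0, 0], [0.02, 0, 0, 0], [0.03, 0, 0, 0], [0.03, 0, 0, 0], [0.03, 0, 0, 0]],
  ],
)

```text
t: 12.4
tcp_pos: [0.5367, -0.2001, 0.1296]
eef_rot: [2.562, 1.815, -0.001]
contact_force: [-2.3, -6.9, 4.6]
finger_gap: 0.0079
grasp_force: 30.0
```

Call:
send_rows(
  plan=[
    [[0.01, 0, 0, 0], [0.015, 0, 0, 0], [0.015, 0, 0, 0], [0.015, 0, 0, 0]],
  ],
)

```text
t: 12.73
tcp_pos: [0.5371, -0.1989, 0.1297]
eef_rot: [2.562, 1.814, -0.001]
contact_force: [-2.0, -7.4, 5.5]
finger_gap: 0.0079
grasp_force: 30.0
```

Call:
send_rows(
  plan=[
    [[0.01, 0, 0, 0], [0.01, 0, 0, 0], [0.01, 0, 0, 0], [0.01, 0, 0, 0]],
  ],
)

```text
t: 13.07
tcp_pos: [0.5374, -0.198, 0.1297]
eef_rot: [2.562, 1.814, -0.001]
contact_force: [-1.7, -7.7, 5.1]
finger_gap: 0.008
grasp_force: 30.0
```

Call:
send_rows(
  plan=[
    [[0.01, 0, 0, 0], [0.01, 0, 0, 0], [0.01, 0, 0, 0], [0.01, 0, 0, 0]],
  ],
)

```text
t: 13.4
tcp_pos: [0.5376, -0.1976, 0.1297]
eef_rot: [2.562, 1.814, -0.002]
contact_force: [-2.0, -8.1, 6.2]
finger_gap: 0.0079
grasp_force: 30.0
```

```bash
cat > m.py <<'E'
from h import *
import sys
s=manip.read_state();print(s['tcp_pos'],s['contact_force'],s['moment'])
jy=np.array([np.cos(np.radians(70.7)),np.sin(np.radians(70.7))]);jx=np.array([jy[1],-jy[0]]);C=np.array([.5428,-.1803])
c=manip.capture("side");a=c["color"]
W=cloud(c).reshape(-1,3);W=W[np.isfinite(W[:,0])]
X=np.c_[(W[:,:2]-C)@jx,(W[:,:2]-C)@jy,W[:,2]]*1000
def fit(m,n,k=1):
    A=X[m]
    for _ in range(3):
        p=np.polyfit(A[:,2],A[:,k],1);r=A[:,k]-np.polyval(p,A[:,2]);A=A[abs(r)<max(1.5,2*r.std())]
    print(n,len(A),'slope deg',np.degrees(np.arctan(p[0])).round(2),'at z=20',np.polyval(p,20).round(1),'std',r.std().round(2))
# upright front face left/right of blade, square blade front edge (y=-36)
fit((X[:,2]>30)&(X[:,2]<94)&(X[:,0]>-19)&(X[:,0]<-6)&(abs(X[:,1]+2)<11),'post front L')
fit((X[:,2]>52)&(X[:,2]<94)&(X[:,0]>11)&(X[:,0]<19)&(abs(X[:,1]+2)<11),'post front R')
fit((X[:,2]>52)&(X[:,2]<105)&(abs(X[:,0])<3)&(abs(X[:,1]+36)<8),'blade front')
m=(X[:,2]>98)&(X[:,2]<110)&(abs(X[:,0])<22)&(X[:,1]>2)&(X[:,1]<45);p=np.polyfit(X[m,1],X[m,2],1);print('post top slope',np.degrees(p[0]),m.sum())
m=(X[:,2]>40)&(X[:,2]<49)&(abs(X[:,0])<8)&(X[:,1]<-42)&(X[:,1]>-85);p=np.polyfit(X[m,1],X[m,2],1);print('stock top slope',np.degrees(p[0]),m.sum(),np.polyval(p,-60))
m=(X[:,2]>27)&(X[:,2]<43)&(abs(X[:,0])<12)&(X[:,1]<-70)&(X[:,1]>-95);print('toe y',np.median(X[m],0))
cv2.imwrite(f"pics/{sys.argv[1]}.png",cv2.resize(a[190:310,220:380],(800,600),interpolation=cv2.INTER_CUBIC))
E
python3 m.py s4
```

```text
[ 0.53756374 -0.19761971  0.12970794] [-1.9667648  -8.07549059  6.16158015] [-2.34333471  0.77558264  0.01269001]
post front L 150 slope deg 0.88 at z=20 -0.3 std 1.11
post front R 51 slope deg 0.99 at z=20 -0.3 std 0.85
blade front 67 slope deg -0.07 at z=20 -35.3 std 1.01
post top slope -0.743063376066044 64
stock top slope 3.224710765044928 138 46.419208520797696
toe y [  0.8237713  -80.14120736  35.33370456]
```

View pics/s4.png

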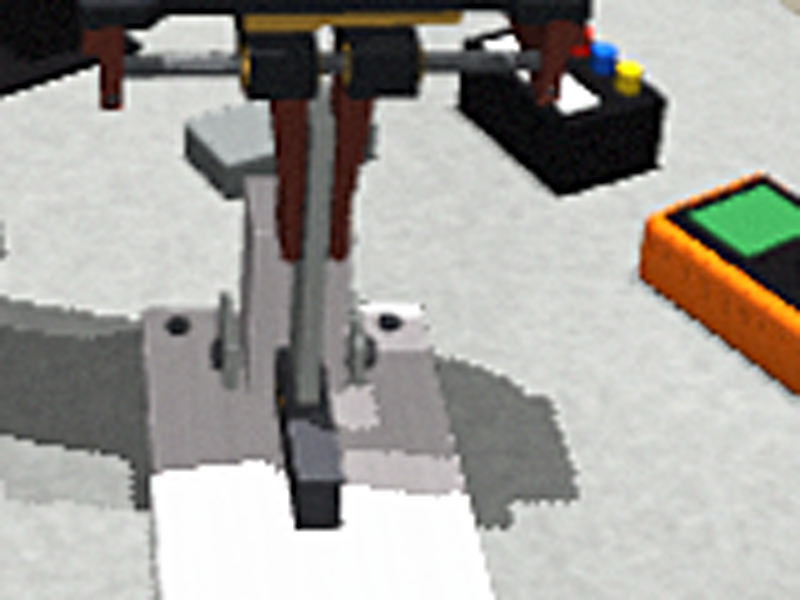

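The side view shows the stock flat on the plate at (312,460), with the blade at (318,300) against the upright at (265,280). I'll average a few frames to check the lean relative to the plate.

```bash
cat > m2.py <<'E'
from h import *
s=manip.read_state();print(s['tcp_pos'],s['eef_rot'],s['contact_force'])
jy=np.array([np.cos(np.radians(70.7)),np.sin(np.radians(70.7))]);jx=np.array([jy[1],-jy[0]]);C=np.array([.5428,-.1803])
cs=[manip.capture("side") for _ in range(6)]
def run(cs):
    z=np.stack([c["z_map"] for c in cs]);z[z==0]=np.nan
    c=dict(cs[0]);c["z_map"]=np.nan_to_num(np.nanmean(z,0))
    W=cloud(c).reshape(-1,3);W=W[np.isfinite(W[:,0])]
    X=np.c_[(W[:,:2]-C)@jx,(W[:,:2]-C)@jy,W[:,2]]*1000
    def f(n,lo,hi,k,j):
        A=X[np.all((X>lo)&(X<hi),1)]
        for _ in range(4):
            M=np.c_[np.delete(A,k,1),np.ones(len(A))];p=np.linalg.lstsq(M,A[:,k],rcond=None)[0];r=A[:,k]-M@p;A=A[abs(r)<2*r.std()+.3]
        print(n,len(A),'tilt deg',np.degrees(p[:2]).round(2),'std',r.std().round(2),'mean',A.mean(0).round(1))
    f('deck (dz/dx,dz/dy)',[-55,-160,14],[55,-95,27],2,1)
    f('post front (dy/dx,dy/dz)',[-18,-14,30],[-7,9,94],1,1)
    f('post frontR',[11,-14,50],[18,9,94],1,1)
    f('blade front',[-3,-42,52],[5,-29,102],1,1)
    f('stock top',[-6,-76,40],[7,-44,50],2,1)
    f('toe',[-6,-88,25],[7,-74,41],1,1)
run(cs)
print('initial');run([dict(np.load('side0.npz'))])
E
python3 m2.py 2>/dev/null
```

```text
[ 0.53753885 -0.19759287  0.12968848] [ 2.56157980e+00  1.81361053e+00 -2.02361164e-03] [-2.92166813 -8.34081842  6.00588783]
deck (dz/dx,dz/dy) 1607 tilt deg [0.09 0.08] std 0.4 mean [  -0.3 -128.4   21. ]
post front (dy/dx,dy/dz) 135 tilt deg [-1.05  0.67] std 0.5 mean [-12.8   0.3  63.7]
post frontR 51 tilt deg [-1.86  0.83] std 0.35 mean [14.6  0.2 68.8]
blade front 82 tilt deg [0.18 0.63] std 0.51 mean [  0.7 -35.5  77.8]
stock top 76 tilt deg [ 0.15 -0.89] std 0.35 mean [  0.5 -59.8  46.8]
toe 48 tilt deg [1.51 1.75] std 0.37 mean [  0.8 -80.   32.9]
initial
deck (dz/dx,dz/dy) 1563 tilt deg [0.12 0.01] std 0.9 mean [  -0.2 -128.6   21. ]
post front (dy/dx,dy/dz) 125 tilt deg [ 0.92 -6.06] std 1.15 mean [-12.3  -4.2  62.5]
post frontR 52 tilt deg [ 5.85 -5.29] std 0.9 mean [14.5 -5.2 72. ]
blade front 0 tilt deg [0. 0.] std nan mean [nan nan nan]
stock top 0 tilt deg [0. 0.] std nan mean [nan nan nan]
toe 0 tilt deg [0. 0.] std nan mean [nan nan nan]
```

The upright (+0.7°), blade (+0.6°) and stock (toe about 0.8 mm high) all agree: the square has pitched slightly because the forward push is too strong for the downward press. I'll press down more and ease the push.

Call:
send_rows(
  plan=[
    [[-0.01, 0, 0.005, 0], [-0.015, 0, 0.01, 0], [-0.015, 0, 0.015, 0], [-0.015, 0, 0.02, 0], [-0.015, 0, 0.02, 0], [-0.015, 0, 0.02, 0]],
  ],
)

```text
t: 14.25
tcp_pos: [0.5375, -0.1981, 0.1295]
eef_rot: [2.562, 1.815, 0.002]
contact_force: [-7.0, -4.1, 25.0]
finger_gap: 0.008
grasp_force: 30.0
```

```bash
sed -i '/^print(.initial/d' m2.py; python3 m2.py 2>/dev/null
```

```text
[ 0.53746567 -0.19810425  0.12951157] [2.56243552e+00 1.81475274e+00 1.75316040e-03] [-7.02595094 -4.0728619  24.98583265]
deck (dz/dx,dz/dy) 1607 tilt deg [0.06 0.09] std 0.39 mean [  -0.4 -128.4   21.1]
post front (dy/dx,dy/dz) 134 tilt deg [-0.32  0.73] std 0.49 mean [-12.8   0.2  63.5]
post frontR 54 tilt deg [0.21 0.64] std 0.49 mean [14.4  0.1 68.7]
blade front 82 tilt deg [1.26 0.61] std 0.48 mean [  0.6 -35.7  77.5]
stock top 78 tilt deg [ 0.6  -0.64] std 0.34 mean [  0.5 -59.5  46.5]
toe 47 tilt deg [-0.57  0.79] std 0.43 mean [  1.  -80.   33.2]
```

Call:
send_rows(
  plan=[
    [[-0.005, -0.005, 0, 0], [-0.01, -0.005, 0, 0], [-0.015, -0.005, 0, 0], [-0.015, -0.005, 0, 0], [-0.015, -0.005, 0, 0]],
  ],
)

```text
t: 14.97
tcp_pos: [0.5373, -0.1983, 0.1295]
eef_rot: [2.562, 1.816, 0.004]
contact_force: [-4.4, -1.8, 23.5]
finger_gap: 0.0078
grasp_force: 30.0
```

```bash
python3 m2.py 2>/dev/null
```

```text
[ 0.53727637 -0.19832649  0.1294782 ] [2.56201143 1.81572193 0.00410502] [-4.41705439 -1.76642818 23.53484787]
deck (dz/dx,dz/dy) 1607 tilt deg [0.08 0.1 ] std 0.4 mean [  -0.3 -128.6   21. ]
post front (dy/dx,dy/dz) 132 tilt deg [0.43 0.07] std 0.42 mean [-12.8   0.2  63.5]
post frontR 51 tilt deg [0.63 0.52] std 0.42 mean [14.5  0.1 68.3]
blade front 80 tilt deg [-0.16  0.21] std 0.47 mean [  0.7 -35.9  77.7]
stock top 75 tilt deg [-0.06 -0.04] std 0.36 mean [  0.3 -59.6  46.4]
toe 49 tilt deg [1.14 0.21] std 0.43 mean [  0.9 -80.   32.9]
```

Call:
send_rows(
  plan=[
    [[0.003, 0, 0, 0], [0.003, 0, 0, 0], [0.003, 0, 0, 0], [0.003, 0, 0, 0], [0.003, 0, 0, 0], [0.003, 0, 0, 0], [0.003, 0, 0, 0], [0.003, 0, 0, 0], [0.003, 0, 0, 0], [0.003, 0, 0, 0]],
  ],
)

```text
t: 16.1
tcp_pos: [0.5373, -0.1983, 0.1295]
eef_rot: [2.562, 1.816, 0.004]
contact_force: [-4.4, -2.6, 22.8]
finger_gap: 0.0078
grasp_force: 30.0
```

```bash
python3 m2.py 2>/dev/null; python3 m.py s5 2>/dev/null|tail -3
```

```text
[ 0.53730873 -0.19826504  0.12950696] [2.56187312 1.8155047  0.00379665] [-4.39927726 -2.62343986 22.78257667]
deck (dz/dx,dz/dy) 1613 tilt deg [0.02 0.05] std 0.4 mean [  -0.3 -128.5   21.1]
post front (dy/dx,dy/dz) 137 tilt deg [-0.5   0.44] std 0.48 mean [-12.8   0.1  63.2]
post frontR 52 tilt deg [ 1.44 -0.28] std 0.44 mean [14.6  0.2 68.7]
blade front 83 tilt deg [-0.8  0.5] std 0.44 mean [  0.6 -35.8  77.8]
stock top 79 tilt deg [-0.11 -0.62] std 0.39 mean [  0.5 -59.6  46.4]
toe 48 tilt deg [-1.53 -0.06] std 0.41 mean [  0.8 -80.2  33.2]
post top slope 0.08305103098378236 65
stock top slope 3.042302286082064 136 46.1857389695779
toe y [ -0.69919969 -80.09385423  34.58177458]
```

View pics/s5.png

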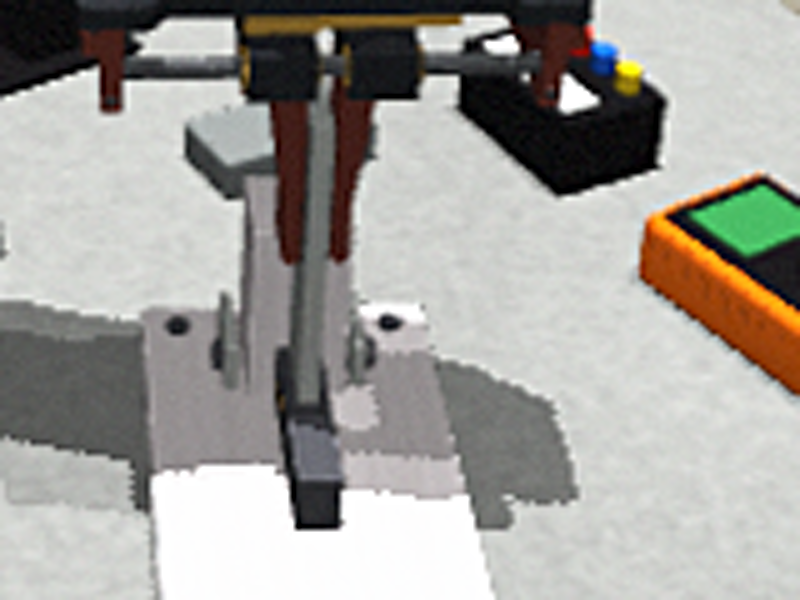

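Call:
send_rows(
  plan=[
    [[-0.006, 0, 0.005, 0], [-0.006, 0, 0.01, 0], [-0.006, 0, 0.01, 0], [-0.006, 0, 0.01, 0], [-0.006, 0, 0.01, 0], [-0.006, 0, 0.01, 0]],
  ],
)

```text
t: 16.95
tcp_pos: [0.5373, -0.1985, 0.1294]
eef_rot: [2.562, 1.816, 0.005]
contact_force: [-7.5, -0.3, 32.2]
finger_gap: 0.0073
grasp_force: 30.0
```

```bash
sed -i 's/range(6)/range(16)/' m2.py; python3 m2.py 2>/dev/null
```

```text
[ 0.53725641 -0.19851177  0.12944577] [2.56223559 1.81594206 0.00540219] [-7.5192315  -0.33942896 32.20863547]
deck (dz/dx,dz/dy) 1616 tilt deg [0.05 0.07] std 0.25 mean [-1.000e-01 -1.283e+02  2.100e+01]
post front (dy/dx,dy/dz) 136 tilt deg [0.47 0.2 ] std 0.28 mean [-12.7  -0.   63.6]
post frontR 51 tilt deg [0.24 0.45] std 0.26 mean [14.5 -0.  68.7]
blade front 83 tilt deg [0.94 0.64] std 0.27 mean [  0.6 -35.9  77.8]
stock top 78 tilt deg [ 0.05 -0.39] std 0.23 mean [  0.3 -59.5  46.3]
toe 45 tilt deg [-0.22  0.66] std 0.23 mean [  0.6 -80.1  33.3]
```

Call:
send_rows(
  plan=[
    [[-0.006, 0, 0, 0], [-0.006, 0, 0, 0], [-0.006, 0, 0, 0], [-0.006, 0, 0, 0], [-0.006, 0, 0, 0]],
  ],
)

```text
t: 18.17
tcp_pos: [0.5372, -0.1986, 0.1294]
eef_rot: [2.562, 1.816, 0.006]
contact_force: [-8.0, -0.0, 31.9]
finger_gap: 0.008
grasp_force: 30.0
```

```bash
python3 m2.py 2>/dev/null; python3 -c "
from h import *
print(manip.read_state()['moment'])"
```

```text
[ 0.53720992 -0.19864556  0.12940694] [2.56232122 1.81644303 0.00607004] [-7.96382265 -0.04087935 31.94462545]
deck (dz/dx,dz/dy) 1615 tilt deg [0.05 0.08] std 0.25 mean [-1.000e-01 -1.284e+02  2.100e+01]
post front (dy/dx,dy/dz) 136 tilt deg [-0.31  0.18] std 0.31 mean [-12.8  -0.   62.8]
post frontR 51 tilt deg [-0.67  0.27] std 0.33 mean [14.5 -0.  68.8]
blade front 82 tilt deg [0.44 0.14] std 0.26 mean [  0.6 -36.   78.1]
stock top 81 tilt deg [-0.03 -0.01] std 0.22 mean [  0.3 -60.1  46.2]
toe 48 tilt deg [0.02 0.56] std 0.25 mean [  0.8 -80.1  33.1]
[ 0.68235685  2.24275099 -0.01835702]
```

```bash
python3 -c "
from h import *
print(manip.hand_in())"
```

```text
the job is handed in; nothing more can be done
None
```

I handed the job in at about 19 s: the square is still gripped, its stock flat on the plate and its back against the upright. At the last camera check the upright was within about 0.3° of vertical, with the arm pressing about 32 N down and 2.7 N forward.

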